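# Close up a tray of Petri dishes with the straightedge

## Robot

A 6-joint arm with a two-finger parallel gripper is mounted at the origin on the work surface. World frame = base frame: x ahead of the robot, y to its left, z up, the work surface at z = 0. Lengths are in m, angles in rad, forces in N, time in s.
With the tool pointing down it reaches from about 0.325 to 0.9 m from the base axis. Payload 6.1 kg.
Tool frame: the origin (TCP) lies where the fingers leave the gripper's body, on its centre line; the fingertips stand 70 mm ahead of it and the grasp point (between the pads) lies 51 mm ahead of it (env.tcp_to_tips is the distance from the TCP to the fingertips, in m); z points along the fingers, y is the line along which they close (so a half turn about z gives the same grasp; the last joint's range is limited). The gripper opens to 87 mm and grips with 3 to 60 N. Pads are 19 mm wide; open, the fingers measure 117 mm over their backs; the gripper's body (75 mm by 190 mm) begins 51 mm behind the grasp point.
Start: joints at [1.024, 0.22, 1.526, -0, 1.395, -0.126], TCP at [0.255, 0.57, 0.292] pointing down, gripper open.
Joint ranges: [-2.98, 2.98], [-0.91, 2.08], [0.09, 2.57], [-1.24, 4.39], [0.2, 2.65], [-2.68, 2.68]. Speed limits (rad/s): [2.57, 2.57, 3.01, 3.14, 3.14, 3.14].

## Interface

Orientations are given as a rotation vector (axis times angle).
In Python, from cell import env, vision gives the robot as it stands. The module is installed in compiled form; this text tells all that it offers.
- The arm moves only by the tool send_rows, never from a script. Its argument "targets" is a list that holds one entry, the list of rows, each a list of 7 numbers: the shift along the tool's x, y, z each as a share of 20 mm, from -1 to 1, then the turn, a rotation vector about the tool's x, y, z each as a share of 5 degrees, from -1 to 1, then the closure, from 0 (fully open) to 1 (shut). A call has 1 to 20 rows; each row shifts and turns the commanded pose from where the row before left it, along the tool's axes as they then stand; what a row does not reach is not made up. A row lasts 1/12 s, in which the tool goes at most 41.7 mm and 7.16 degrees, less where a joint would pass 70% of its speed; a pose out of reach is approached as far as the arm can. A call with a number of a shift or a turn outside -1 to 1 is refused whole. A call with a gripper value outside its range is refused whole. The fingers move at their own pace and stop on an object; "squeeze" is the grip in N (left out, the last holds). Time passes only in rows, so rows that do not move let the fingers close. It gives the time, the measured TCP pose, the force, the opening and the grip force at its end, in the units of the state.
- env.get_obs(): the state, without advancing time (a new reading comes with each control period).
- vision.snapshot(name): name is "side" or "top" or "wrist"; returns a dict with "frame" (480x640x3 uint8, red, green, blue), "fovy" (degrees; the focal length in pixels is half the picture's height over the tangent of half this angle, whatever the lens; pixels are square), "cx", "cy" (the principal point, pixels), "R" (3x3) and "t" (3): a world point X has camera coordinates R X + t; the wrist camera has in their place "tool_from_camera" (4x4, takes a point from camera to tool coordinates, whose origin is the TCP and whose axes are the flange's). Camera axes: x right, y down, z forward; pixel columns grow to the right and rows downward; lengths in m; the calibration is good to about 2 mm. A picture is of the moment at which its call begins: read the wrist's pose just before it. There is no depth.
- env.sign_off(): hands the job in; it is judged then, once.
The state is a dict: "time_s": time; "joints": joint angles; "qvel": joint speeds; "effort": joint torques, N m; "eef_pos": TCP position; "eef_rot": TCP orientation; "force": force on the tool from outside, world axes, zero at the start; "wrist_torque": the same for the moment, N m; "finger_gap": finger opening in m; "grasp_force": force on a finger pad.
Only numpy, scipy, OpenCV 4.12 (cv2) and the standard library are available. Lean on these libraries where they do the work, as an engineer would, in place of code of your own. Each camera call takes 0.05 s, during which the arm holds its last target. There are 200 camera calls.

## Task

Take the straightedge from its mat, lower it into the steel tray behind the six loose Petri dishes and slide all six together as one group up against the tray's back stop. Finish with a light steady push of about 6 N (600 g), kept up for about a second, so that both rows bear on the stop with no gaps; pressed with more than 10 N the loose lids ride up. Never touch the dishes with the fingers, leave everything else on the bench where it is, and stand the straightedge back on its mat.

Things in the scene. Friction and masses are not known exactly. Their poses are not given: they have to be found in the camera images.
- straightedge_grip (a point): Straightedge: aluminium angle with a black grip on top, 0.25 kg, loose, standing on the mat. This point is in the grip, 52 mm above the underside, mid-length; x points out of the pushing face, y along its length, z up. The grip is a block 16 mm thick (x), 60 mm long (y), from 24 to 66 mm above the underside; pinch it across its 16 mm.
- straightedge_face (a point): Bottom middle of the straightedge's flat pushing face, axes as the grip's; 13 mm ahead (+x) of the grip point and 52 mm below it. The face is 180 mm long (y) and 28 mm high. Behind it the angle's foot, 4 mm thick, reaches 45 mm back.
- mat: Black rubber mat, 230 x 110 x 2 mm, fixed on the bench to the left or right of the tray; origin at the centre of its underside, x along its long side. The straightedge stands on it, lengthwise.
- tray: Stainless incubator tray, fixed, 23 mm high sides, 2 mm floor, open at the end facing the robot. Origin on the bench under its middle; x points from the open end (floor's edge, x = -150 mm) to the back. Inner width 206 mm (y from -103 to 103 mm). Across it stands the adjustable back stop (see tray_mouth), clamped with its face anywhere from x = 115 to 140 mm.
- tray_mouth (a point): Middle of the floor's front edge at the tray's open end, axes as the tray's. The first 93 mm of floor start free of dishes. The back stop is a rigid upright plate, 204 mm wide, 25 mm high, its face 265 to 290 mm beyond this point; where it is clamped is not reported: look, or feel for it. Rules call it back_stop: x = 0 at its face, axes as the tray's.
- dish_1_mid (a point): Closed cream Petri dish, 60 mm across, 15 mm high, about 30 g, loose on the tray floor; this point is its centre, half-way up. The six equal dishes start as two ragged rows of three. Home, the rows' centres lie 30 and 90 mm in front of the stop. Sliding all six takes 1 to 4 N. Over 10 N in all on the stop, or on one dish, makes the lids ride up: a fault.
- dish_2_mid (a point): Another of the six dishes, the same; its centre.
- dish_3_mid (a point): Another of the six dishes, the same; its centre.
- dish_4_mid (a point): Another of the six dishes, the same; its centre.
- dish_5_mid (a point): Another of the six dishes, the same; its centre.
- dish_6_mid (a point): Another of the six dishes, the same; its centre.
- jar_a: Bystander: glass jar of substrate with white lid, 78 mm across, 109 mm high, loose, beyond the tray. Leave alone.
- jar_b: Bystander: another such jar. Leave alone.
- pot: Bystander: small lidded plastic pot, 68 mm across, 55 mm high, loose, beyond the tray. Leave alone.
- dish_stack: Bystander: taped stack of four dishes, 60 mm across, 61 mm high, loose, beyond the tray. Leave alone.
- spare_dish: Bystander: a single dish on the bare bench between the robot and the tray, not one of the six. Leave alone.
- forceps: Bystander: steel forceps, 140 mm long, lying on the bench between the robot and the tray. Leave alone.
- spray_bottle: Bystander: white spray bottle, 70 mm across, 168 mm high, loose, beyond the tray. Leave alone.
- wipes_box: Bystander: white box of wipes, 215 x 110 x 75 mm with a paper tuft to 93 mm, fixed, on the other side of the tray from the mat.
Not all that is in view belongs to the job. What is shaped like the part that bears dish_2_mid but green or yellow is not meant.

How it is judged:
By the outcome, as a careful person would: the job done as asked, in the order asked, and still so for the second after the job is handed in, with the robot touching nothing.
It also fails if it takes over 72 s, if anything falls off the work surface, if the arm or the gripper's body presses on something with over 40 N, if the wrist force passes 120 N, or if a joint passes its speed limit or range.

## Working session

There is one attempt and no reset: what is moved stays moved. The work goes in short steps, Python scripts to look and compute and a tool call to move; the robot and the scene stay as the last step left them, time stands still between calls to the robot, and variables do not carry over. Pictures are saved under pics/ and viewed, at most 10 in all, crops included, and the job is handed in when it is done.

Besides the shell and the picture viewer there is one more tool, called as a command line: name --argument value ..., lists and objects as JSON in quotes. send_rows: Moves the arm, as the interface text tells. Its arguments: {"type":"object","properties":{"targets":{"type":"array"},"squeeze":{"type":"number"}},"required":["targets"]}

```bash
mkdir -p pics; cat > h.py <<'E'
import numpy as np, cv2
from cell import env, vision
from scipy.spatial.transform import Rotation as Ro
def K(s):
    f=240/np.tan(np.radians(s["fovy"])/2); return f,s["cx"],s["cy"]
def ray(s,u,v,z):
    f,cx,cy=K(s); d=np.array([(u-cx)/f,(v-cy)/f,1.])
    R=np.array(s["R"]);t=np.array(s["t"])
    c=-R.T@t; d=R.T@d; return c+d*(z-c[2])/d[2]
def proj(s,X):
    f,cx,cy=K(s); p=np.array(s["R"])@np.array(X)+np.array(s["t"]); return p[0]/p[2]*f+cx,p[1]/p[2]*f+cy
E
python3 - <<'E'
from h import *
import pickle
o=env.get_obs(); print({k:np.round(v,3) for k,v in o.items()})
S={}
for n in("top","side"):
    s=vision.snapshot(n); S[n]=s; cv2.imwrite(f"pics/{n}0.png",s["frame"][:,:,::-1]); print(n,s["fovy"],s["cx"],s["cy"],np.round(-np.array(s["R"]).T@s["t"],3),np.round(s["R"],3).tolist())
pickle.dump(S,open("S0.pkl","wb"))
E
```

```text
{'time_s': np.float64(0.0), 'joints': array([ 1.024,  0.221,  1.528, -0.   ,  1.395, -0.126]), 'qvel': array([ 0.   , -0.   ,  0.   ,  0.   , -0.001,  0.   ]), 'effort': array([-1.0000e-03, -4.9465e+01, -3.8735e+01,  7.0000e-02,  5.8000e-02,
       -0.0000e+00]), 'eef_pos': array([0.255, 0.57 , 0.291]), 'eef_rot': array([-6.560e-01, -3.072e+00,  3.000e-03]), 'force': array([-0.237, -0.066,  0.303]), 'wrist_torque': array([-0.011, -0.05 ,  0.047]), 'grasp_force': np.float64(0.0), 'finger_gap': np.float64(0.087)}
top 49.23163475579059 312.9444099882581 244.86923909971475 [0.392 0.007 1.323] [[-0.007, -1.0, -0.004], [-0.988, 0.008, -0.155], [0.155, 0.003, -0.988]]
side 57.865986278468064 316.041587684727 241.97856000721367 [0.181 0.366 0.688] [[-0.697, -0.717, -0.007], [-0.543, 0.534, -0.648], [0.468, -0.447, -0.762]]
```

View pics/top0.png

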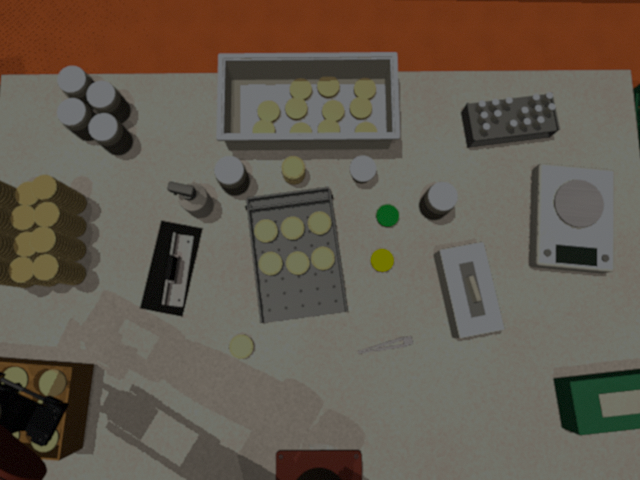

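View pics/side0.png

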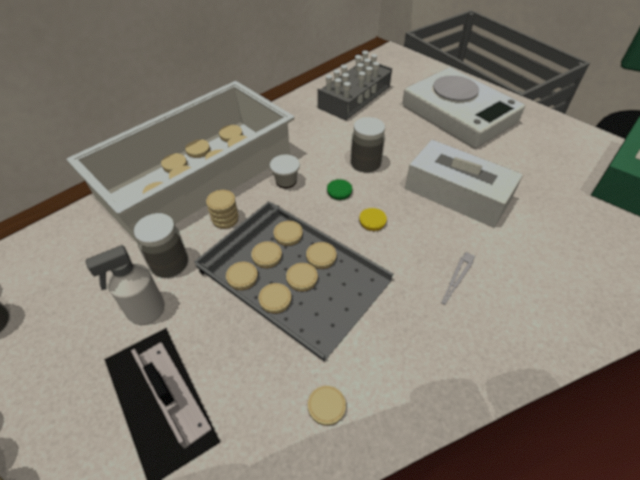

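The top view shows the tray with six cream dishes at about (265,230), (292,228), (319,223), (270,263), (297,263) and (322,258). The mat with the straightedge is at (171,268). The green dish (388,216), the yellow dish (383,260) and the spare cream dish (241,347) lie outside the tray, so they aren't meant. Next I'll enlarge the tray and mat to confirm this.

```bash
python3 - <<'E'
from h import *
import pickle
S=pickle.load(open("S0.pkl","rb"))
def crop(n,x,y,w,h,k,out):
    f=S[n]["frame"][y:y+h,x:x+w,::-1]; f=cv2.resize(f,None,fx=k,fy=k,interpolation=cv2.INTER_CUBIC)
    f=np.clip(f.astype(float)*1.5,0,255).astype(np.uint8)
    for i in range(0,w,20): cv2.putText(f,str(x+i),(i*k,10),0,.35,(0,0,255)); cv2.line(f,(i*k,12),(i*k,18),(0,0,255))
    for i in range(20,h,20): cv2.putText(f,str(y+i),(0,i*k),0,.35,(0,0,255)); cv2.line(f,(24,i*k),(30,i*k),(0,0,255))
    cv2.imwrite(out,f)
crop("top",138,180,216,148,3.7 and 3,"pics/t1.png") if 0 else None
crop("top",240,180,115,148,4,"pics/t_tray.png")
crop("top",136,215,75,105,5,"pics/t_mat.png")
crop("side",100,325,125,120,5,"pics/s_mat.png")
# combine the two mat crops
a=cv2.imread("pics/t_mat.png");b=cv2.imread("pics/t_tray.png")
H=max(a.shape[0],b.shape[0]);c=np.zeros((600,800,3),np.uint8);c[:a.shape[0],:a.shape[1]]=a[:600];w=min(425,b.shape[1])
c[:592,a.shape[1]:a.shape[1]+425]=b[:592,:425];cv2.imwrite("pics/comb.png",c)
E
```

```text
(no output)
```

View pics/comb.png

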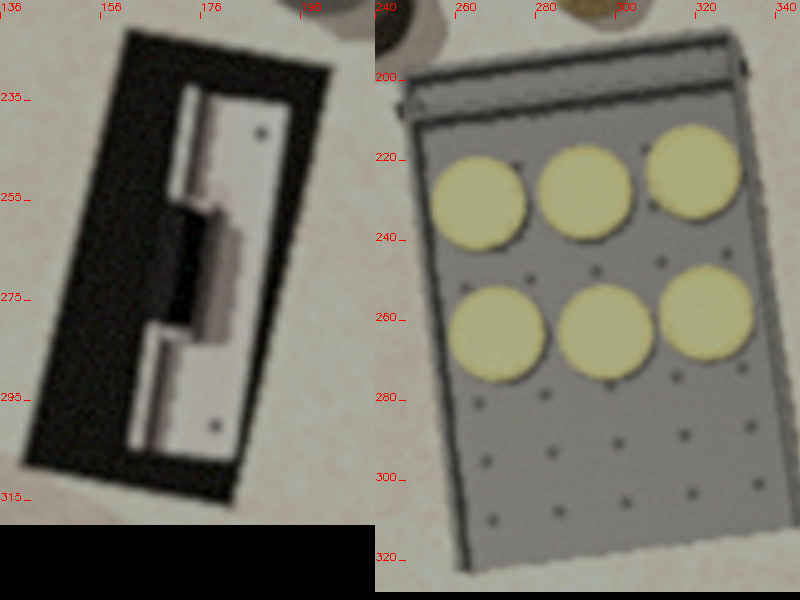

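View pics/s_mat.png

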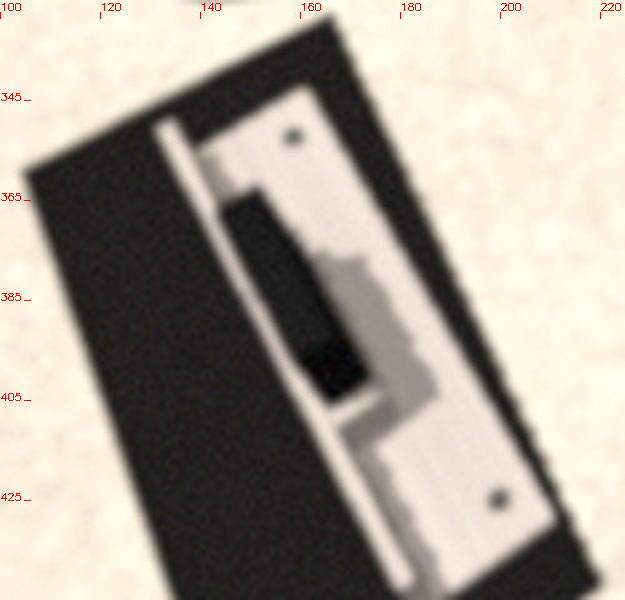

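The enlarged crop confirms it: two rows of three cream dishes inside the tray. The straightedge's upright face is on the far left (+y), with the foot on the tray side.

```bash
python3 - <<'E'
from h import *
import pickle
S=pickle.load(open("S0.pkl","rb")); t=S["top"]; sd=S["side"]
M=lambda x,y:(136+x/5,215+y/5); T=lambda x,y:(240+(x-375)/4,180+y/4)
def P(n,p,z,s=t): r=ray(s,*p,z); print(n,np.round(r*1000,1)); return r
mc=[P("mat",M(*p),.002) for p in[(127,30),(332,67),(232,507),(22,463)]]
print("centre",np.mean(mc,0),[np.linalg.norm(mc[i]-mc[i-1]) for i in range(4)])
a=P("footback far",M(291,103),.006);b=P("footback near",M(237,461),.006)
c=P("face far",M(187,85),.030);d=P("face near",M(128,447),.030)
for p,q in((b,a),(d,c)): print("len",np.linalg.norm(p-q),"ang",np.degrees(np.arctan2(*(q-p)[[1,0]])))
Sd=lambda x,y:(100+x/5,325+y/5)
P("side mat far-right..",Sd(330,15),.002,sd);P("side mat fl",Sd(25,172),.002,sd)
P("side foot far back",Sd(308,88),.006,sd);P("side foot near back",Sd(557,520),.006,sd);P("side face far top",Sd(155,125),.030,sd)
P("side face near top",Sd(398,592),.030,sd)
g=[P("grip top side",Sd(*p),.068,sd) for p in[(218,212),(258,188),(370,380),(328,405)]]
print(np.mean(g,0))
A=P("tray FL",T(470,572),.002);B=P("tray FR",T(800,528),.002)
print("w",np.linalg.norm(A-B))
th=np.arctan2(*((A-B)[[1,0]]))-np.pi/2;print("tray yaw",np.degrees(th))
m=(A+B)/2;ex=np.array([np.cos(th),np.sin(th),0]);ey=np.array([-ex[1],ex[0],0])
def tr(n,X): print(n,np.round([(X-m)@ex*1000,(X-m)@ey*1000],1))
for p in[(479,203),(585,193),(693,172),(497,333),(605,331),(706,313)]: tr("dish",P("d",T(*p),.017))
for z in(.002,.025,.027):
  for p in[(415,122),(735,85),(412,80),(732,38)]: tr(f"line z{z}",ray(t,*T(*p),z))
for p in[(203,266),(274,208),(392,275),(325,352)]: tr("side tray corner",P("x",p,.0245 if p[1]<270 else .002,sd))
E
```

```text
mat [665.5 400.7   2. ]
mat [645.2 294.6   2. ]
mat [421.7 339.    2. ]
mat [444.3 445.1   2. ]
centre [0.54417984 0.36984964 0.002     ] [np.float64(0.22556006830231956), np.float64(0.10803412784745488), np.float64(0.227929031106867), np.float64(0.10854998950727)]
footback far [625.9 314.2   6. ]
footback near [444.4 336.2   6. ]
face far [631.3 361.2  30. ]
face near [450.7 384.   30. ]
len 0.18288908029642423 ang -6.8910257214264465
len 0.1820577519614306 ang -7.210124452933278
side mat far-right.. [646.1 293.8   2. ]
side mat fl [666.4 399.8   2. ]
side foot far back [624.  314.8   6. ]
side foot near back [445.4 337.1   6. ]
side face far top [632.  359.9  30. ]
side face near top [451.5 382.2  30. ]
grip top side [566.7 360.8  68. ]
grip top side [565.1 348.1  68. ]
grip top side [490.7 355.6  68. ]
grip top side [492.9 368.   68. ]
[0.52885796 0.35811975 0.068     ]
tray FL [403.8 135.3   2. ]
tray FR [429.6 -70.9   2. ]
w 0.20781987944137442
tray yaw 7.10471665526187
d [635.  129.8  17. ]
dish [228.7  69.9]
d [640.9  62.6  17. ]
dish [226.2   2.5]
d [653.9  -6.   17. ]
dish [230.7 -67.2]
d [552. 118.  17.]
dish [144.8  68.4]
d [552.7  50.2  17. ]
dish [137.2   1. ]
d [563.6 -13.3  17. ]
dish [140.1 -63.3]
line z0.002 [289.8 105.7]
line z0.002 [ 286.9 -102.2]
line z0.002 [317.7 104.5]
line z0.002 [ 318.1 -104.6]
line z0.025 [284.3 103.4]
line z0.025 [ 281.4 -100.8]
line z0.025 [311.7 102.3]
line z0.025 [ 312.1 -103.1]
line z0.027 [283.8 103.3]
line z0.027 [ 280.9 -100.7]
line z0.027 [311.2 102.1]
line z0.027 [ 311.6 -103. ]
x [697.9 173.5  24.5]
side tray corner [296.5 105.5]
x [721.3 -25.7  24.5]
side tray corner [295.1 -95.1]
x [438.9 -83.1   2. ]
side tray corner [   7.8 -117.1]
x [415.6 124.2   2. ]
side tray corner [10.3 91.5]
```

send_rows --targets '[[[0, 0, 0, 0, 0, -0.85, 0], [0, 0, 0, 0, 0, -0.85, 0], [0, 0, 0, 0, 0, -0.85, 0], [0, 0, 0, 0, 0, -0.85, 0], [-0.965, -0.544, 0, 0, 0, 0, 0], [-0.965, -0.544, 0, 0, 0, 0, 0], [-0.965, -0.544, 0, 0, 0, 0, 0], [-0.965, -0.544, 0, 0, 0, 0, 0], [-0.965, -0.544, 0, 0, 0, 0, 0], [-0.965, -0.544, 0, 0, 0, 0, 0], [-0.965, -0.544, 0, 0, 0, 0, 0], [-0.965, -0.544, 0, 0, 0, 0, 0], [-0.965, -0.544, 0, 0, 0, 0, 0], [-0.965, -0.544, 0, 0, 0, 0, 0], [-0.965, -0.544, 0, 0, 0, 0, 0], [-0.965, -0.544, 0, 0, 0, 0, 0], [-0.965, -0.544, 0, 0, 0, 0, 0], [-0.965, -0.544, 0, 0, 0, 0, 0], [-0.965, -0.544, 0, 0, 0, 0, 0], [-0.965, -0.544, 0, 0, 0, 0, 0]]]'

```text
time_s: 1.77
eef_pos: [0.5407, 0.3587, 0.2916]
eef_rot: [-0.195, -3.135, 0.001]
force: [0.2, -0.5, -0.1]
finger_gap: 0.0869
grasp_force: 0.0
```

```bash
cat >> h.py <<'E'
def st():
    o=env.get_obs(); R=Ro.from_rotvec(o["eef_rot"]).as_matrix(); y=R[:,1]
    print("t %.2f"%o["time_s"],"pos",np.round(o["eef_pos"]*1000,1),"yaw_y %.2f"%np.degrees(np.arctan2(y[1],y[0])),"z",np.round(R[:,2],4),"F",np.round(o["force"],2),"M",np.round(o["wrist_torque"],2),"gap %.1f g %.1f"%(o["finger_gap"]*1000,o["grasp_force"])); return o,R
def go(tx,ty,tz,yaw):
    o,R=st(); d=R.T@(np.array([tx,ty,tz])/1000-o["eef_pos"])
    y=R[:,1]; a=yaw-np.degrees(np.arctan2(y[1],y[0]))
    print("need tool shift mm",np.round(d*1000,1),"units(20mm)",np.round(d*50,2),"yaw units tool z",round(-a/5,2))
E
python3 - <<'E'
from h import *
go(539.8,358.9,106,82.9)
o,R=st(); s=vision.snapshot("wrist"); cv2.imwrite("pics/w1.png",s["frame"][:,:,::-1])
C=np.array(s["tool_from_camera"]); f,cx,cy=K(s); print(f,cx,cy,np.round(C,3).tolist())
T=np.eye(4);T[:3,:3]=R;T[:3,3]=o["eef_pos"];Wc=np.linalg.inv(T@C);s["R"]=Wc[:3,:3];s["t"]=Wc[:3,3]
n=np.array([.1236,.9923]);l=np.array([.9923,-.1236]);g=np.array([539.8,358.9])/1000
for a,b in((8,30),(8,-30),(-8,30),(-8,-30)):
    q=g+n*a/1000+l*b/1000; print("pred grip top",np.round(proj(s,[*q,.068]),1))
for b in(90,-90): print("pred face top",np.round(proj(s,[*(g+n*.013+l*b/1000),.030]),1))
import pickle;pickle.dump(s,open("W1.pkl","wb"))
E
```

```text
t 1.77 pos [540.7 358.7 291.6] yaw_y 82.89 z [-1.e-03 -5.e-04 -1.e+00] F [ 0.23 -0.48 -0.07] M [ 0.02  0.01 -0.03] gap 86.9 g 0.0
need tool shift mm [  0.8   0.2 185.6] units(20mm) [0.04 0.01 9.28] yaw units tool z -0.0
t 1.77 pos [540.7 358.7 291.6] yaw_y 82.89 z [-1.e-03 -5.e-04 -1.e+00] F [ 0.23 -0.48 -0.07] M [ 0.02  0.01 -0.03] gap 86.9 g 0.0
351.2695862795197 313.9180576609231 241.02356174254155 [[0.0, -0.956, -0.293, 0.08], [1.0, 0.0, 0.001, -0.001], [-0.0, -0.293, 0.956, -0.092], [0.0, 0.0, 0.0, 1.0]]
pred grip top [323.  253.2]
pred grip top [323.5 190.1]
pred grip top [306.1 253.2]
pred grip top [305.7 190.1]
pred face top [326.2 293.4]
pred face top [328.2 121.1]
```

View pics/w1.png

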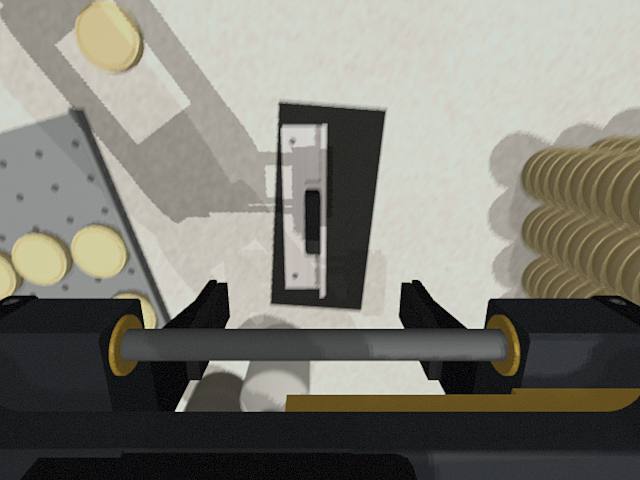

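The wrist view shows the grip at (313,222), within 2 px of the prediction, so I'll descend and grasp.

send_rows --targets '[[[0.04, 0.01, 1, 0, 0, 0, 0], [0, 0, 1, 0, 0, 0, 0], [0, 0, 1, 0, 0, 0, 0], [0, 0, 1, 0, 0, 0, 0], [0, 0, 1, 0, 0, 0, 0], [0, 0, 1, 0, 0, 0, 0], [0, 0, 1, 0, 0, 0, 0], [0, 0, 1, 0, 0, 0, 0], [0, 0, 0.6, 0, 0, 0, 0], [0, 0, 0.4, 0, 0, 0, 0], [0, 0, 0.28, 0, 0, 0, 0], [0, 0, 0, 0, 0, 0, 0], [0, 0, 0, 0, 0, 0, 1], [0, 0, 0, 0, 0, 0, 1], [0, 0, 0, 0, 0, 0, 1], [0, 0, 0, 0, 0, 0, 1], [0, 0, 0, 0, 0, 0, 1], [0, 0, 0, 0, 0, 0, 1], [0, 0, 0, 0, 0, 0, 1], [0, 0, 0, 0, 0, 0, 1]]]' --squeeze 40

```text
time_s: 3.48
eef_pos: [0.5394, 0.3598, 0.1067]
eef_rot: [0.195, 3.135, 0.0]
force: [0.7, 0.7, 0.1]
finger_gap: 0.0416
grasp_force: 0.0
```

```bash
python3 -c "
from h import *
st()"
```

```text
t 3.48 pos [539.4 359.8 106.7] yaw_y 82.89 z [ 1.e-04  0.e+00 -1.e+00] F [0.7  0.7  0.07] M [-0.    0.02 -0.06] gap 41.6 g 0.0
```

send_rows --targets '[[[0, 0, 0, 0, 0, 0, 1], [0, 0, 0, 0, 0, 0, 1], [0, 0, 0, 0, 0, 0, 1], [0, 0, 0, 0, 0, 0, 1], [0, 0, 0, 0, 0, 0, 1], [0, 0, 0, 0, 0, 0, 1], [0, 0, 0, 0, 0, 0, 1], [0, 0, 0, 0, 0, 0, 1], [0, 0, 0, 0, 0, 0, 1], [0, 0, 0, 0, 0, 0, 1]]]'

```text
time_s: 4.32
eef_pos: [0.5393, 0.3597, 0.1065]
eef_rot: [-0.195, -3.135, 0.0]
force: [-0.6, -0.9, -0.8]
finger_gap: 0.0156
grasp_force: 39.9
```

```bash
python3 -c "
from h import *
st()"
```

```text
t 4.32 pos [539.3 359.7 106.5] yaw_y 82.89 z [-2.e-04 -3.e-04 -1.e+00] F [-0.58 -0.86 -0.8 ] M [-0.2   0.02  0.  ] gap 15.6 g 39.9
```

send_rows --targets '[[[0, 0, 0.5, 0, 0, 0, 1], [0, 0, -0.7, 0, 0, 0, 1], [0, 0, -1, 0, 0, 0, 1], [0, 0, -1, 0, 0, 0, 1], [0.5, 0, -1, 0, 0, 0, 1], [1, 0, -1, 0, 0, 0, 1], [1, 0, -0.8, 0, 0, 0, 1], [0.5, 0, 0, 0, 0, 0, 1]]]'

```text
time_s: 4.98
eef_pos: [0.4796, 0.3686, 0.2102]
eef_rot: [0.194, 3.132, 0.006]
force: [2.0, 0.5, -2.4]
finger_gap: 0.0157
grasp_force: 40.0
```

My first row went 10 mm down by mistake, so the part may have slid up in the pads. I'll rotate, then check the grip by camera.

send_rows --targets '[[[0, 0, 0, 0, 0, 0.95, 1], [0, 0, 0, 0, 0, 0.95, 1], [0, 0, 0, 0, 0, 0.95, 1], [0, 0, 0, 0, 0, 0.95, 1], [0, 0, 0, 0, 0, 0.95, 1], [0, 0, 0, 0, 0, 0.95, 1], [0, 0, 0, 0, 0, 0.95, 1], [0, 0, 0, 0, 0, 0.95, 1], [0, 0, 0, 0, 0, 0.95, 1], [0, 0, 0, 0, 0, 0.95, 1], [0, 0, 0, 0, 0, 0.95, 1], [0, 0, 0, 0, 0, 0.95, 1], [0, 0, 0, 0, 0, 0.95, 1], [0, 0, 0, 0, 0, 0.95, 1], [0, 0, 0, 0, 0, 0.95, 1], [0, 0, 0, 0, 0, 0.91, 1], [0, 0, 0, 0, 0, 0, 1], [0, 0, 0, 0, 0, 0, 1]]]'

```text
time_s: 6.48
eef_pos: [0.4795, 0.367, 0.2054]
eef_rot: [-2.077, -2.357, 0.002]
force: [-0.6, 0.5, -2.4]
finger_gap: 0.0156
grasp_force: 40.0
```

```bash
python3 - <<'E'
from h import *
go(478.2,39.9,200,7.1)
s=vision.snapshot("side"); o,R=st(); w=vision.snapshot("wrist")
a=cv2.resize(s["frame"][:,:,::-1],(400,300)); 
cv2.imwrite("pics/s2full.png",s["frame"][:,:,::-1]); cv2.imwrite("pics/w2.png",w["frame"][:,:,::-1])
import pickle
C=np.array(w["tool_from_camera"]);T=np.eye(4);T[:3,:3]=R;T[:3,3]=o["eef_pos"];Wc=np.linalg.inv(T@C);w["R"]=Wc[:3,:3];w["t"]=Wc[:3,3]
pickle.dump((s,w),open("S2.pkl","wb"))
# predicted points if held nominally (grasp point 1 mm above grip point etc.)
g=o["eef_pos"]+R@[0,0,.051]; n=np.array([R[0,1],R[1,1],0]); l=np.array([-n[1],n[0],0])
for dz in(0,.006):
  und=g[2]-.0525+dz
  for nm,a,b,h in(("face top +l",13,90,28),("face top -l",13,-90,28),("face bot +l",13,90,0),("face bot -l",13,-90,0),("foot back +l",-32,90,4),("foot back -l",-32,-90,4)):
    X=g+n*a/1000+l*b/1000; X[2]=und+h/1000; print(dz,nm,"side",np.round(proj(s,X),1),"wrist",np.round(proj(w,X),1))
E
```

```text
t 6.48 pos [479.5 367.  205.4] yaw_y 7.23 z [-1.2e-03 -7.0e-04 -1.0e+00] F [-0.56  0.52 -2.44] M [-0.15  0.05  0.05] gap 15.6 g 40.0
need tool shift mm [-324.4  -42.5    5.6] units(20mm) [-16.22  -2.12   0.28] yaw units tool z 0.03
t 6.53 pos [479.6 367.1 205.7] yaw_y 7.24 z [-1.e-03 -6.e-04 -1.e+00] F [-0.84  0.31 -2.34] M [-0.07  0.02 -0.01] gap 15.7 g 40.0
0 face top +l side [ 91.9 446.9] wrist [340.8 110. ]
0 face top -l side [204.2 340.7] wrist [333.9 431. ]
0 face bot +l side [100.8 453.3] wrist [336.9 113.4]
0 face bot -l side [208.1 349.7] wrist [331.7 397.4]
0 foot back +l side [121.1 477.4] wrist [249.6 112.9]
0 foot back -l side [229.1 366.6] wrist [264.1 401.6]
0.006 face top +l side [ 89.9 445.5] wrist [341.8 109.1]
0.006 face top -l side [203.3 338.6] wrist [334.5 439.4]
0.006 face bot +l side [ 99. 452.] wrist [337.6 112.7]
0.006 face bot -l side [207.2 347.8] wrist [332.1 403.9]
0.006 foot back +l side [119.4 476.2] wrist [247.4 112.2]
0.006 foot back -l side [228.4 364.8] wrist [262.8 408.4]
```

View pics/w2.png

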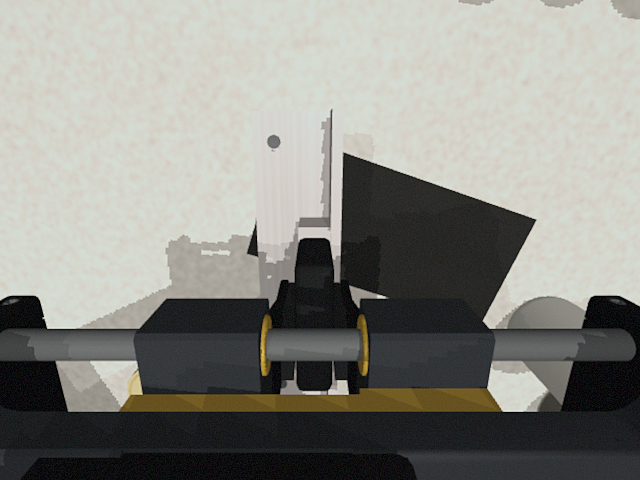

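View pics/s2full.png

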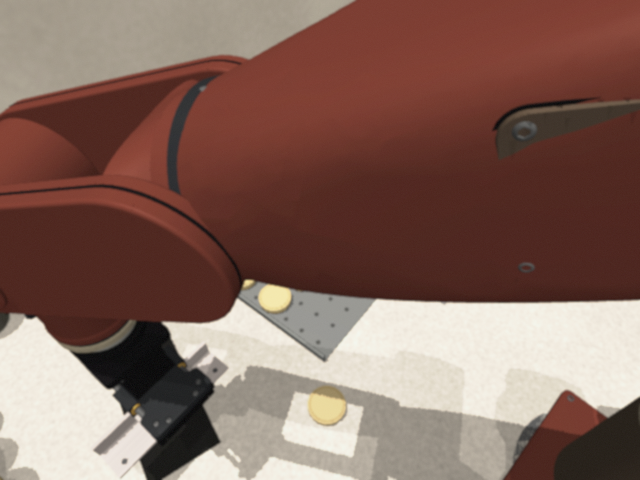

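send_rows --targets '[[[-0.5, -0.065, 0, 0, 0, 0.03, 1], [-0.95, -0.125, 0, 0, 0, 0, 1], [-0.95, -0.125, 0, 0, 0, 0, 1], [-0.95, -0.125, 0, 0, 0, 0, 1], [-0.95, -0.125, 0, 0, 0, 0, 1], [-0.95, -0.125, 0, 0, 0, 0, 1], [-0.95, -0.125, 0, 0, 0, 0, 1], [-0.95, -0.125, 0, 0, 0, 0, 1], [-0.95, -0.125, 0, 0, 0, 0, 1], [-0.95, -0.125, 0, 0, 0, 0, 1], [-0.95, -0.125, 0, 0, 0, 0, 1], [-0.95, -0.125, 0, 0, 0, 0, 1], [-0.95, -0.125, 0, 0, 0, 0, 1], [-0.95, -0.125, 0, 0, 0, 0, 1], [-0.95, -0.125, 0, 0, 0, 0, 1], [-0.95, -0.125, 0, 0, 0, 0, 1], [-0.95, -0.125, 0, 0, 0, 0, 1], [-0.52, -0.06, 0, 0, 0, 0, 1], [0, 0, 0, 0, 0, 0, 1], [0, 0, 0, 0, 0, 0, 1]]]'

```text
time_s: 8.25
eef_pos: [0.4768, 0.0397, 0.2067]
eef_rot: [-2.084, -2.35, -0.001]
force: [0.5, 0.8, -2.5]
finger_gap: 0.0155
grasp_force: 40.0
```

```bash
python3 - <<'E'
from h import *
import pickle
o,R=st(); go(478.2,39.9,116,7.1)
w=vision.snapshot("wrist"); s=vision.snapshot("top")
C=np.array(w["tool_from_camera"]);T=np.eye(4);T[:3,:3]=R;T[:3,3]=o["eef_pos"];Wc=np.linalg.inv(T@C);w["R"]=Wc[:3,:3];w["t"]=Wc[:3,3]
g=o["eef_pos"]+R@[0,0,.051]; n=np.array([R[0,1],R[1,1],0]); l=np.array([-n[1],n[0],0])
for nm,a,b,h in(("face top -l",13,-90,28),("face top +l",13,90,28)):
    X=g+n*a/1000+l*b/1000; X[2]=g[2]-.0525+h/1000; print(nm,"top",np.round(proj(s,X),1),"wrist",np.round(proj(w,X),1))
th=np.radians(7.1);ex=np.array([np.cos(th),np.sin(th),0]);ey=np.array([-ex[1],ex[0],0]);m=np.array([.4167,.0322,0])
for nm,a,b,z in(("FL in",0,.103,.002),("FR in",0,-.103,.002),("FL top",0,.103,.023),("FR top",0,-.103,.023),("L250",.25,.103,.023),("R250",.25,-.103,.023)): X=m+a*ex+b*ey+[0,0,z];print(nm,"wrist",np.round(proj(w,X),1),"top",np.round(proj(s,X),1))
pickle.dump((s,w),open("S3.pkl","wb"))
a=cv2.resize(s["frame"][170:340,220:380,::-1],(400,425)); b=cv2.resize(w["frame"][:,:,::-1],(400,300))
c=np.zeros((425,800,3),np.uint8);c[:,:400]=a;c[:300,400:]=b;cv2.imwrite("pics/c3.png",c)
E
```

```text
t 8.25 pos [476.8  39.7 206.7] yaw_y 6.86 z [ 2.e-04  4.e-04 -1.e+00] F [ 0.46  0.83 -2.53] M [-0.08  0.07 -0.05] gap 15.5 g 40.0
t 8.25 pos [476.8  39.7 206.7] yaw_y 6.86 z [ 2.e-04  4.e-04 -1.e+00] F [ 0.46  0.83 -2.53] M [-0.08  0.07 -0.05] gap 15.5 g 40.0
need tool shift mm [-0.   1.4 90.7] units(20mm) [-0.    0.07  4.54] yaw units tool z -0.05
face top -l top [339.  279.1] wrist [333.9 431.2]
face top +l top [260.5 289.1] wrist [340.7 110. ]
FL in wrist [235.1 103.4] top [264.1 322.9]
FR in wrist [250.  333.2] top [345.9 312.1]
FL top wrist [228.9 101. ] top [263.3 322.9]
FR top wrist [245.9 345.9] top [346.4 311.8]
L250 wrist [570.9  99.7] top [251.8 223.8]
R250 wrist [522.9 344.8] top [332.5 213.3]
```

View pics/c3.png

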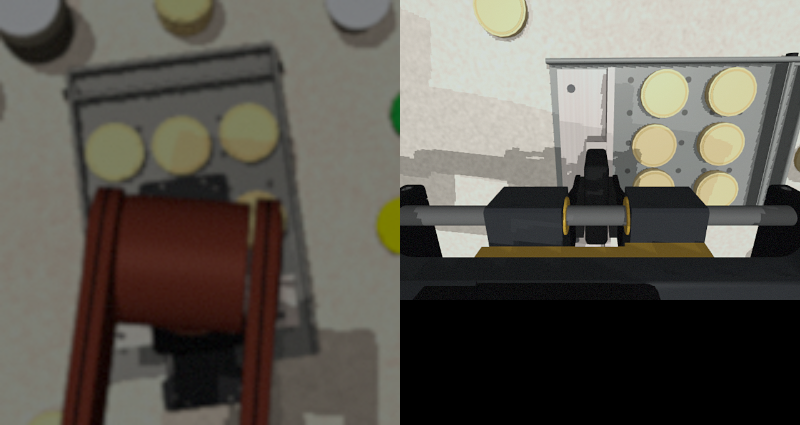

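send_rows --targets '[[[0, 0.07, 0.6, 0, 0, -0.05, 1], [0, 0, 1, 0, 0, 0, 1], [0, 0, 1, 0, 0, 0, 1], [0, 0, 1, 0, 0, 0, 1], [0, 0, 0.6, 0, 0, 0, 1], [0, 0, 0.3, 0, 0, 0, 1], [0, 0, 0.15, 0, 0, 0, 1], [0, 0, 0, 0, 0, 0, 1]]]'

```text
time_s: 9.02
eef_pos: [0.4782, 0.0408, 0.1134]
eef_rot: [-2.076, -2.357, 0.001]
force: [0.2, 0.3, -2.1]
finger_gap: 0.016
grasp_force: 40.0
```

send_rows --targets '[[[0, 0, 0.1, 0, 0, 0, 1], [0, 0, 0.1, 0, 0, 0, 1], [0, 0, 0.05, 0, 0, 0, 1], [0, 0, 0, 0, 0, 0, 1]]]'

```text
time_s: 9.35
eef_pos: [0.4785, 0.0402, 0.109]
eef_rot: [2.077, 2.356, 0.001]
force: [0.5, -0.2, -2.6]
finger_gap: 0.0155
grasp_force: 40.0
```

send_rows --targets '[[[0, 0, 0.05, 0, 0, 0, 1], [0, 0, 0, 0, 0, 0, 1]]]'

```text
time_s: 9.52
eef_pos: [0.4784, 0.0402, 0.1077]
eef_rot: [2.078, 2.356, 0.0]
force: [0.0, 0.2, -2.9]
finger_gap: 0.0154
grasp_force: 40.0
```

send_rows --targets '[[[0, 0, 0.05, 0, 0, 0, 1], [0, 0, 0, 0, 0, 0, 1]]]'

```text
time_s: 9.68
eef_pos: [0.4782, 0.0402, 0.1065]
eef_rot: [-2.078, -2.356, 0.0]
force: [-0.3, 0.7, -2.3]
finger_gap: 0.0154
grasp_force: 40.0
```

```bash
python3 -c "
from h import *
st()"
```

```text
t 9.68 pos [478.2  40.2 106.5] yaw_y 7.18 z [-1.e-04  0.e+00 -1.e+00] F [-0.26  0.72 -2.3 ] M [-0.07 -0.02  0.01] gap 15.4 g 40.0
```

send_rows --targets '[[[0, 0, 0.05, 0, 0, 0, 1], [0, 0, 0, 0, 0, 0, 1]]]'

```text
time_s: 9.85
eef_pos: [0.4782, 0.0402, 0.1055]
eef_rot: [-2.078, -2.356, 0.0]
force: [1.2, 0.0, -2.1]
finger_gap: 0.0155
grasp_force: 40.0
```

send_rows --targets '[[[0, 0, 0.05, 0, 0, 0, 1], [0, 0, 0, 0, 0, 0, 1]]]'

```text
time_s: 10.02
eef_pos: [0.4782, 0.0402, 0.1044]
eef_rot: [-2.078, -2.356, 0.0]
force: [-0.2, 0.3, -2.6]
finger_gap: 0.0155
grasp_force: 40.0
```

send_rows --targets '[[[0, 0, 0.05, 0, 0, 0, 1], [0, 0, 0, 0, 0, 0, 1]]]'

```text
time_s: 10.18
eef_pos: [0.4782, 0.0402, 0.1035]
eef_rot: [-2.078, -2.356, 0.0]
force: [-0.0, -1.3, -2.7]
finger_gap: 0.016
grasp_force: 40.0
```

send_rows --targets '[[[0, 0, 0.05, 0, 0, 0, 1], [0, 0, 0, 0, 0, 0, 1]]]'

```text
time_s: 10.35
eef_pos: [0.4785, 0.0403, 0.103]
eef_rot: [2.078, 2.356, 0.0]
force: [-0.6, 1.3, 0.4]
finger_gap: 0.0155
grasp_force: 40.0
```

send_rows --targets '[[[0, 0, 0.05, 0, 0, 0, 1], [0, 0, 0, 0, 0, 0, 1]]]'

```text
time_s: 10.52
eef_pos: [0.4786, 0.0403, 0.1029]
eef_rot: [-2.078, -2.356, 0.0]
force: [-6.1, 0.9, 11.7]
finger_gap: 0.0155
grasp_force: 40.0
```

send_rows --targets '[[[0, 0, 0.05, 0, 0, 0, 1], [0, 0, 0, 0, 0, 0, 1]]]'

```text
time_s: 10.68
eef_pos: [0.4787, 0.0403, 0.1029]
eef_rot: [-2.077, -2.356, 0.001]
force: [-9.9, 1.5, 20.7]
finger_gap: 0.016
grasp_force: 40.0
```

send_rows --targets '[[[0, 0, -0.13, 0, 0, 0, 1], [0, 0, -0.05, 0, 0, 0, 1], [0, 0, 0, 0, 0, 0, 1], [0, 0, 0, 0, 0, 0, 1], [0, 0.1, 0, 0, 0, 0, 1], [0, 0.2, 0, 0, 0, 0, 1], [0, 0.2, 0, 0, 0, 0, 1], [0, 0.2, 0, 0, 0, 0, 1], [0, 0.2, 0, 0, 0, 0, 1], [0, 0.2, 0, 0, 0, 0, 1], [0, 0.2, 0, 0, 0, 0, 1], [0, 0.1, 0, 0, 0, 0, 1], [0, 0, 0, 0, 0, 0, 1]]]'

```text
time_s: 11.77
eef_pos: [0.5067, 0.0438, 0.1043]
eef_rot: [2.077, 2.356, 0.0]
force: [-0.0, -0.0, -1.4]
finger_gap: 0.016
grasp_force: 40.0
```

```bash
cat >> h.py <<'E'
th=np.radians(7.1);EX=np.array([np.cos(th),np.sin(th),0]);EY=np.array([-EX[1],EX[0],0]);MM=np.array([.4167,.0322,0])
def tray():
    o,R=st(); d=o["eef_pos"]-MM; print("face at tray x %.1f y %.1f"%(d@EX*1000+13,d@EY*1000),"push F %.2f"%(-o["force"]@EX))
E
python3 -c "
from h import *
tray()"
```

```text
t 11.77 pos [506.7  43.8 104.3] yaw_y 7.19 z [ 4.e-04  0.e+00 -1.e+00] F [-0.01 -0.   -1.43] M [-0.08  0.03  0.05] gap 16.0 g 40.0
face at tray x 103.7 y 0.4 push F 0.01
```

send_rows --targets '[[[0, 0.05, -0.03, 0, 0, 0, 1], [0, 0.1, 0, 0, 0, 0, 1], [0, 0.1, 0, 0, 0, 0, 1], [0, 0.1, 0, 0, 0, 0, 1], [0, 0.1, 0, 0, 0, 0, 1], [0, 0.1, 0, 0, 0, 0, 1], [0, 0.1, 0, 0, 0, 0, 1], [0, 0.1, 0, 0, 0, 0, 1], [0, 0.1, 0, 0, 0, 0, 1], [0, 0.1, 0, 0, 0, 0, 1], [0, 0.1, 0, 0, 0, 0, 1], [0, 0.1, 0, 0, 0, 0, 1], [0, 0.1, 0, 0, 0, 0, 1], [0, 0.1, 0, 0, 0, 0, 1], [0, 0.1, 0, 0, 0, 0, 1]]]'

```text
time_s: 13.02
eef_pos: [0.5351, 0.0474, 0.1048]
eef_rot: [2.078, 2.356, 0.0]
force: [-0.2, -0.4, -2.9]
finger_gap: 0.0159
grasp_force: 40.0
```

send_rows --targets '[[[0, 0.1, 0, 0, 0, 0, 1], [0, 0.1, 0, 0, 0, 0, 1], [0, 0.1, 0, 0, 0, 0, 1], [0, 0.1, 0, 0, 0, 0, 1], [0, 0.1, 0, 0, 0, 0, 1], [0, 0.1, 0, 0, 0, 0, 1], [0, 0.05, 0, 0, 0, 0, 1]]]'

```text
time_s: 13.6
eef_pos: [0.5479, 0.049, 0.1048]
eef_rot: [-2.078, -2.356, 0.0]
force: [-0.7, 0.1, -2.1]
finger_gap: 0.0155
grasp_force: 40.0
```

```bash
python3 -c "
from h import *
tray()"
```

```text
t 13.60 pos [547.9  49.  104.8] yaw_y 7.19 z [-1.e-04  0.e+00 -1.e+00] F [-0.71  0.14 -2.13] M [-0.09  0.23 -0.  ] gap 15.5 g 40.0
face at tray x 145.3 y 0.5 push F 0.69
```

send_rows --targets '[[[0, 0.06, 0, 0, 0, 0, 1], [0, 0.06, 0, 0, 0, 0, 1], [0, 0.06, 0, 0, 0, 0, 1], [0, 0.06, 0, 0, 0, 0, 1], [0, 0.06, 0, 0, 0, 0, 1], [0, 0.06, 0, 0, 0, 0, 1], [0, 0.06, 0, 0, 0, 0, 1]]]'

```text
time_s: 14.18
eef_pos: [0.5562, 0.0501, 0.1048]
eef_rot: [2.078, 2.356, 0.0]
force: [-0.8, -0.4, -3.2]
finger_gap: 0.0155
grasp_force: 40.0
```

send_rows --targets '[[[0, 0.025, 0, 0, 0, 0, 1], [0, 0.025, 0, 0, 0, 0, 1], [0, 0.025, 0, 0, 0, 0, 1], [0, 0.025, 0, 0, 0, 0, 1]]]'

```text
time_s: 14.52
eef_pos: [0.5581, 0.0503, 0.1048]
eef_rot: [-2.078, -2.356, 0.0]
force: [-0.2, -0.7, -3.7]
finger_gap: 0.0157
grasp_force: 40.0
```

```bash
python3 -c "
from h import *
tray()"
```

```text
t 14.52 pos [558.1  50.3 104.8] yaw_y 7.19 z [-0. -0. -1.] F [-0.22 -0.71 -3.67] M [-0.06  0.23  0.02] gap 15.7 g 40.0
face at tray x 155.5 y 0.5 push F 0.30
```

send_rows --targets '[[[0, 0.03, 0, 0, 0, 0, 1], [0, 0.03, 0, 0, 0, 0, 1], [0, 0.03, 0, 0, 0, 0, 1], [0, 0.03, 0, 0, 0, 0, 1], [0, 0.03, 0, 0, 0, 0, 1]]]'

```text
time_s: 14.93
eef_pos: [0.5611, 0.0507, 0.1048]
eef_rot: [2.078, 2.356, -0.0]
force: [-1.1, 0.3, -3.4]
finger_gap: 0.0159
grasp_force: 40.0
```

```bash
python3 -c "
from h import *
tray()
import pickle
s=vision.snapshot('top'); cv2.imwrite('pics/t4.png',cv2.resize(s['frame'][175:275,230:350,::-1],None,fx=6,fy=6,interpolation=cv2.INTER_CUBIC))
print(proj(s,MM+.16*EX+[0,0,.017]))"
```

```text
t 14.93 pos [561.1  50.7 104.8] yaw_y 7.19 z [ 0. -0. -1.] F [-1.08  0.27 -3.35] M [-0.06  0.25 -0.04] gap 15.9 g 40.0
face at tray x 158.6 y 0.5 push F 1.04
(np.float64(296.7584516269283), np.float64(253.76812736444617))
```

View pics/t4.png

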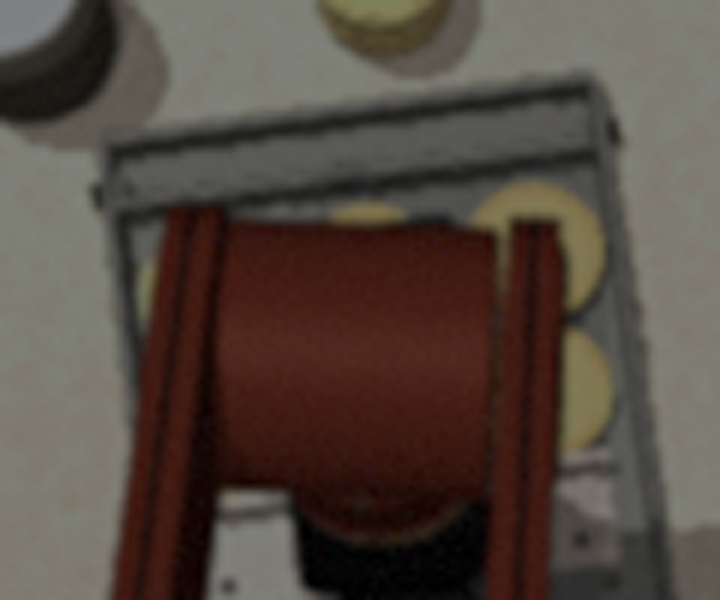

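send_rows --targets '[[[0, 0.03, 0, 0, 0, 0, 1], [0, 0.03, 0, 0, 0, 0, 1], [0, 0.03, 0, 0, 0, 0, 1], [0, 0.03, 0, 0, 0, 0, 1]]]'

```text
time_s: 15.32
eef_pos: [0.5635, 0.051, 0.1048]
eef_rot: [-2.078, -2.356, 0.0]
force: [-0.9, -0.9, -2.1]
finger_gap: 0.0156
grasp_force: 40.0
```

send_rows --targets '[[[0, 0.02, 0, 0, 0, 0, 1], [0, 0.02, 0, 0, 0, 0, 1]]]'

```text
time_s: 15.48
eef_pos: [0.5643, 0.0511, 0.1048]
eef_rot: [2.078, 2.356, 0.0]
force: [-1.1, -1.2, -2.7]
finger_gap: 0.0155
grasp_force: 40.0
```

Now short 0.7–0.8 mm calls, each followed by a check.

send_rows --targets '[[[0, 0.02, 0, 0, 0, 0, 1], [0, 0.02, 0, 0, 0, 0, 1]]]'

```text
time_s: 15.65
eef_pos: [0.565, 0.0512, 0.1048]
eef_rot: [-2.078, -2.356, 0.0]
force: [-1.8, 0.2, -3.0]
finger_gap: 0.0158
grasp_force: 40.0
```

send_rows --targets '[[[0, 0.02, 0, 0, 0, 0, 1], [0, 0.015, 0, 0, 0, 0, 1]]]'

```text
time_s: 15.82
eef_pos: [0.5658, 0.0513, 0.1049]
eef_rot: [2.078, 2.356, 0.0]
force: [-1.0, -0.5, -3.3]
finger_gap: 0.0152
grasp_force: 40.0
```

send_rows --targets '[[[0, 0.02, 0, 0, 0, 0, 1], [0, 0.015, 0, 0, 0, 0, 1]]]'

```text
time_s: 15.98
eef_pos: [0.5664, 0.0514, 0.1048]
eef_rot: [2.078, 2.356, -0.0]
force: [-0.5, -0.4, -3.0]
finger_gap: 0.0159
grasp_force: 40.0
```

send_rows --targets '[[[0, 0.02, 0, 0, 0, 0, 1], [0, 0.02, 0, 0, 0, 0, 1]]]'

```text
time_s: 16.15
eef_pos: [0.5672, 0.0514, 0.1048]
eef_rot: [2.078, 2.356, -0.0]
force: [-0.9, 0.4, -2.3]
finger_gap: 0.0156
grasp_force: 40.0
```

send_rows --targets '[[[0, 0.02, 0, 0, 0, 0, 1], [0, 0.02, 0, 0, 0, 0, 1]]]'

```text
time_s: 16.32
eef_pos: [0.568, 0.0516, 0.1049]
eef_rot: [2.078, 2.356, 0.0]
force: [-1.2, 0.5, -3.3]
finger_gap: 0.0159
grasp_force: 40.0
```

send_rows --targets '[[[0, 0.02, 0, 0, 0, 0, 1], [0, 0.02, 0, 0, 0, 0, 1]]]'

```text
time_s: 16.48
eef_pos: [0.5688, 0.0517, 0.1048]
eef_rot: [-2.078, -2.356, 0.0]
force: [-0.6, 0.5, -2.8]
finger_gap: 0.0157
grasp_force: 40.0
```

send_rows --targets '[[[0, 0.02, 0, 0, 0, 0, 1], [0, 0.02, 0, 0, 0, 0, 1]]]'

```text
time_s: 16.65
eef_pos: [0.5696, 0.0518, 0.1048]
eef_rot: [2.078, 2.356, -0.0]
force: [-0.9, -0.7, -3.2]
finger_gap: 0.0157
grasp_force: 40.0
```

send_rows --targets '[[[0, 0.02, 0, 0, 0, 0, 1], [0, 0.02, 0, 0, 0, 0, 1]]]'

```text
time_s: 16.82
eef_pos: [0.5701, 0.0518, 0.1048]
eef_rot: [-2.077, -2.356, 0.001]
force: [-2.4, -0.9, 0.5]
finger_gap: 0.0154
grasp_force: 40.0
```

send_rows --targets '[[[0, 0.005, 0, 0, 0, 0, 1]]]'

```text
time_s: 16.9
eef_pos: [0.5702, 0.0518, 0.1048]
eef_rot: [-2.077, -2.356, 0.001]
force: [-2.7, -0.2, 0.3]
finger_gap: 0.0158
grasp_force: 40.0
```

```bash
python3 -c "
from h import *
tray()"
```

```text
t 16.90 pos [570.2  51.8 104.8] yaw_y 7.20 z [-1.e-03 -1.e-04 -1.e+00] F [-2.65 -0.17  0.32] M [-0.15  0.67  0.01] gap 15.8 g 40.0
face at tray x 167.7 y 0.5 push F 2.66
```

send_rows --targets '[[[0, -0.03, 0, 0, 0, 0, 1], [0, 0, -0.03, 0, 0, 0, 1], [0, 0, 0, 0, 0, 0, 1]]]'

```text
time_s: 17.15
eef_pos: [0.57, 0.0518, 0.1055]
eef_rot: [2.078, 2.356, 0.0]
force: [-1.1, -0.9, -3.0]
finger_gap: 0.0156
grasp_force: 40.0
```

```bash
python3 -c "
from h import *
tray()"
```

```text
t 17.15 pos [570.   51.8 105.5] yaw_y 7.19 z [ 4.e-04 -0.e+00 -1.e+00] F [-1.12 -0.91 -3.05] M [-0.1   0.28  0.06] gap 15.6 g 40.0
face at tray x 167.5 y 0.5 push F 1.22
```

send_rows --targets '[[[0, 0.02, 0, 0, 0, 0, 1], [0, 0.01, 0, 0, 0, 0, 1]]]'

```text
time_s: 17.32
eef_pos: [0.5702, 0.0519, 0.1053]
eef_rot: [-2.077, -2.356, 0.001]
force: [-4.1, -1.3, -0.8]
finger_gap: 0.0158
grasp_force: 40.0
```

```bash
python3 -c "
from h import *
tray()"
```

```text
t 17.32 pos [570.2  51.9 105.3] yaw_y 7.19 z [-9.e-04 -1.e-04 -1.e+00] F [-4.1  -1.25 -0.83] M [-0.23  0.58  0.05] gap 15.8 g 40.0
face at tray x 167.7 y 0.5 push F 4.23
```

```bash
cat >> h.py <<'E'
def avg(n=6):
    a=[]
    for _ in range(n): o=env.get_obs(); a.append(np.r_[o["force"],o["wrist_torque"]]); vision.snapshot("top")
    a=np.array(a); print("t %.2f"%env.get_obs()["time_s"],"mean",np.round(a.mean(0),2),"push mean %.2f"%(-a[:,:3]@EX).mean(),"std %.2f"%(-a[:,:3]@EX).std())
E
python3 -c "
from h import *
avg()"
```

```text
t 17.62 mean [-3.07 -0.33 -1.43 -0.22  0.64  0.05] push mean 3.09 std 0.64
```

send_rows --targets '[[[0, 0.01, 0, 0, 0, 0, 1]]]'

```text
time_s: 17.7
eef_pos: [0.5702, 0.0519, 0.1053]
eef_rot: [-2.077, -2.356, 0.001]
force: [-4.8, -0.9, -1.0]
finger_gap: 0.0157
grasp_force: 40.0
```

```bash
python3 -c "
from h import *
tray();avg()"
```

```text
t 17.70 pos [570.2  51.9 105.3] yaw_y 7.20 z [-1.1e-03 -1.0e-04 -1.0e+00] F [-4.77 -0.91 -1.02] M [-0.27  0.93  0.09] gap 15.7 g 40.0
face at tray x 167.8 y 0.6 push F 4.84
t 18.00 mean [-4.72 -0.89 -0.55 -0.3   0.98  0.07] push mean 4.80 std 0.22
```

send_rows --targets '[[[0, 0.007, 0, 0, 0, 0, 1], [0, 0, 0, 0, 0, 0, 1]]]'

```text
time_s: 18.17
eef_pos: [0.5703, 0.0519, 0.1053]
eef_rot: [-2.077, -2.356, 0.002]
force: [-6.2, -0.3, 0.1]
finger_gap: 0.0155
grasp_force: 40.0
```

```bash
python3 -c "
from h import *
avg()"
```

```text
t 18.47 mean [-5.46 -0.98 -0.19 -0.32  1.13  0.06] push mean 5.54 std 0.40
```

send_rows --targets '[[[0, 0.005, 0, 0, 0, 0, 1], [0, 0, 0, 0, 0, 0, 1], [0, 0, 0, 0, 0, 0, 1], [0, 0, 0, 0, 0, 0, 1], [0, 0, 0, 0, 0, 0, 1], [0, 0, 0, 0, 0, 0, 1], [0, 0, 0, 0, 0, 0, 1]]]'

```text
time_s: 19.05
eef_pos: [0.5703, 0.0519, 0.1053]
eef_rot: [-2.077, -2.356, 0.002]
force: [-5.0, -0.9, 0.1]
finger_gap: 0.0154
grasp_force: 40.0
```

```bash
python3 -c "
from h import *
avg(); s=vision.snapshot('side'); cv2.imwrite('pics/s5.png',s['frame'][:,:,::-1])"
```

```text
t 19.35 mean [-5.7  -0.7  -0.05 -0.33  1.2   0.07] push mean 5.75 std 0.65
```

send_rows --targets '[[[0, 0, 0, 0, 0, 0, 1], [0, 0, 0, 0, 0, 0, 1], [0, 0, 0, 0, 0, 0, 1], [0, 0, 0, 0, 0, 0, 1], [0, 0, 0, 0, 0, 0, 1], [0, 0, 0, 0, 0, 0, 1]]]'

```text
time_s: 19.9
eef_pos: [0.5703, 0.0519, 0.1053]
eef_rot: [-2.077, -2.356, 0.002]
force: [-6.1, -1.0, -0.1]
finger_gap: 0.0159
grasp_force: 40.0
```

```bash
python3 -c "
from h import *
tray(); avg()"
```

```text
t 19.90 pos [570.3  51.9 105.3] yaw_y 7.20 z [-1.5e-03 -1.0e-04 -1.0e+00] F [-6.06 -0.96 -0.06] M [-0.35  1.21  0.05] gap 15.9 g 40.0
face at tray x 167.9 y 0.6 push F 6.13
t 20.20 mean [-5.86 -1.28  0.37 -0.33  1.2   0.09] push mean 5.98 std 0.36
```

send_rows --targets '[[[0, 0, 0, 0, 0, -0.04, 1], [0, 0, 0, 0, 0, 0, 1]]]'

```text
time_s: 20.37
eef_pos: [0.5704, 0.0519, 0.1053]
eef_rot: [-2.073, -2.359, 0.002]
force: [-5.9, -0.3, -0.4]
finger_gap: 0.0156
grasp_force: 40.0
```

```bash
python3 -c "
from h import *
tray(); avg()"
```

```text
t 20.37 pos [570.4  51.9 105.3] yaw_y 7.39 z [-1.4e-03 -1.0e-04 -1.0e+00] F [-5.89 -0.27 -0.41] M [-0.34  1.16 -0.03] gap 15.6 g 40.0
face at tray x 167.9 y 0.5 push F 5.88
t 20.67 mean [-5.77 -0.83 -0.07 -0.34  1.18 -0.01] push mean 5.82 std 0.22
```

send_rows --targets '[[[0, 0, 0, 0, 0, -0.04, 1], [0, 0, 0, 0, 0, 0, 1]]]'

```text
time_s: 20.83
eef_pos: [0.5704, 0.0519, 0.1053]
eef_rot: [-2.069, -2.363, 0.002]
force: [-6.1, -1.3, -0.5]
finger_gap: 0.0158
grasp_force: 40.0
```

```bash
python3 -c "
from h import *
tray(); avg()"
```

```text
t 20.83 pos [570.4  51.9 105.3] yaw_y 7.58 z [-0.0015 -0.     -1.    ] F [-6.11 -1.32 -0.52] M [-0.33  1.24 -0.17] gap 15.8 g 40.0
face at tray x 167.9 y 0.5 push F 6.22
t 21.13 mean [-5.98 -0.93 -0.27 -0.33  1.22 -0.12] push mean 6.05 std 0.36
```

The moment responds linearly to yaw, so the left and right columns both bear. I'll centre the yaw and hold about 6 N for over a second.

send_rows --targets '[[[0, 0.002, 0, 0, 0, 0.04, 1], [0, 0, 0, 0, 0, 0, 1], [0, 0, 0, 0, 0, 0, 1], [0, 0, 0, 0, 0, 0, 1], [0, 0, 0, 0, 0, 0, 1], [0, 0, 0, 0, 0, 0, 1], [0, 0, 0, 0, 0, 0, 1], [0, 0, 0, 0, 0, 0, 1], [0, 0, 0, 0, 0, 0, 1], [0, 0, 0, 0, 0, 0, 1], [0, 0, 0, 0, 0, 0, 1], [0, 0, 0, 0, 0, 0, 1]]]'

```text
time_s: 22.13
eef_pos: [0.5704, 0.0519, 0.1053]
eef_rot: [-2.073, -2.359, 0.002]
force: [-6.0, -1.2, -0.8]
finger_gap: 0.0152
grasp_force: 40.0
```

```bash
python3 -c "
from h import *
avg(8)"
```

```text
t 22.53 mean [-5.82 -1.02 -0.08 -0.33  1.21 -0.  ] push mean 5.90 std 0.48
```

send_rows --targets '[[[0, -0.01, 0, 0, 0, 0, 1], [0, -0.02, 0, 0, 0, 0, 1], [0, -0.05, 0, 0, 0, 0, 1], [0, -0.1, 0, 0, 0, 0, 1], [0, -0.2, 0, 0, 0, 0, 1], [0, -0.4, 0, 0, 0, 0, 1], [0, -0.6, 0, 0, 0, 0, 1], [0, -0.8, 0, 0, 0, 0, 1], [0, -0.8, 0, 0, 0, 0, 1], [0, -0.8, 0, 0, 0, 0, 1], [0, -0.4, -0.3, 0, 0, 0, 1], [0, 0, -0.8, 0, 0, 0, 1], [0, 0, -1, 0, 0, 0, 1], [0, 0, -1, 0, 0, 0, 1], [0, 0, -1, 0, 0, 0, 1], [0, 0, -0.9, 0, 0, 0, 1], [0, 0, 0, 0, 0, 0, 1], [0, 0, 0, 0, 0, 0, 1]]]'

```text
time_s: 24.03
eef_pos: [0.4885, 0.0411, 0.2064]
eef_rot: [2.072, 2.358, 0.003]
force: [0.1, 0.1, -3.4]
finger_gap: 0.0157
grasp_force: 40.0
```

```bash
python3 - <<'E'
from h import *
import pickle
tray(); o,R=st(); w=vision.snapshot("wrist")
C=np.array(w["tool_from_camera"]);T=np.eye(4);T[:3,:3]=R;T[:3,3]=o["eef_pos"];Wc=np.linalg.inv(T@C);w["R"]=Wc[:3,:3];w["t"]=Wc[:3,3]
pickle.dump(w,open("W6.pkl","wb"))
cv2.imwrite("pics/w6.png",w["frame"][:,:,::-1])
for x in(.198,.258,.288):
  for y in(.067,0): print(x,y,np.round(proj(w,MM+x*EX+y*EY+[0,0,.017]),1))
print(np.round(proj(w,MM+.288*EX+.1*EY+[0,0,.002]),1))
# go back: target above mat
go(479.6,366.9,205,7.2)
E
```

```text
t 24.03 pos [488.5  41.1 206.4] yaw_y 7.39 z [ 3.4e-03 -2.0e-04 -1.0e+00] F [ 0.12  0.11 -3.4 ] M [-0.04  0.04 -0.02] gap 15.7 g 40.0
face at tray x 85.4 y -0.0 push F -0.13
t 24.03 pos [488.5  41.1 206.4] yaw_y 7.39 z [ 3.4e-03 -2.0e-04 -1.0e+00] F [ 0.12  0.11 -3.4 ] M [-0.04  0.04 -0.02] gap 15.7 g 40.0
0.198 0.067 [473.6 151.6]
0.198 0 [462.5 234.4]
0.258 0.067 [550.4 152. ]
0.258 0 [534.2 234.7]
0.288 0.067 [588.8 152.2]
0.288 0 [570.  234.8]
[584.4 108.3]
t 24.08 pos [487.7  41.2 205. ] yaw_y 7.39 z [ 5.e-04  0.e+00 -1.e+00] F [-0.38  0.86 -2.09] M [-0.09  0.04  0.02] gap 15.9 g 40.0
need tool shift mm [324.1  33.9  -0. ] units(20mm) [16.2   1.69 -0.  ] yaw units tool z 0.04
```

View pics/w6.png

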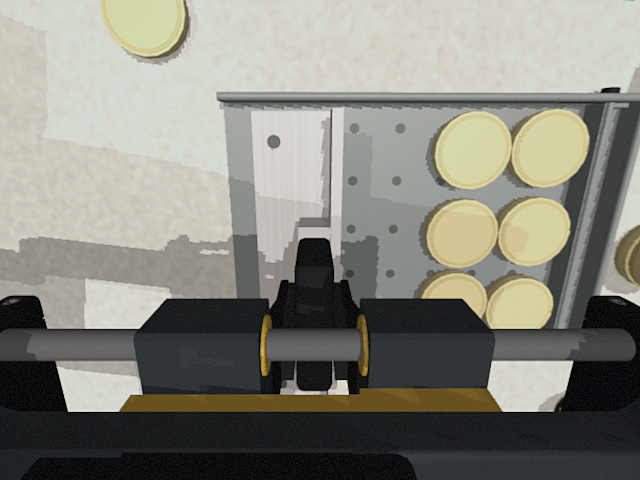

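All six dishes sit in two rows of three at about (472,150), (462,233), (453,298) and (550,148), (534,231), (519,303). They touch each other and reach the stop face, within a couple of pixels of prediction. Now I'll take the straightedge back.

send_rows --targets '[[[0.5, 0.05, 0, 0, 0, 0, 1], [0.95, 0.1, 0, 0, 0, 0, 1], [0.95, 0.1, 0, 0, 0, 0, 1], [0.95, 0.1, 0, 0, 0, 0, 1], [0.95, 0.1, 0, 0, 0, 0, 1], [0.95, 0.1, 0, 0, 0, 0, 1], [0.95, 0.1, 0, 0, 0, 0, 1], [0.95, 0.1, 0, 0, 0, 0, 1], [0.95, 0.1, 0, 0, 0, 0, 1], [0.95, 0.1, 0, 0, 0, 0, 1], [0.95, 0.1, 0, 0, 0, 0, 1], [0.95, 0.1, 0, 0, 0, 0, 1], [0.95, 0.1, 0, 0, 0, 0, 1], [0.95, 0.1, 0, 0, 0, 0, 1], [0.95, 0.1, 0, 0, 0, 0, 1], [0.95, 0.1, 0, 0, 0, 0, 1], [0.95, 0.1, 0, 0, 0, 0, 1], [0.5, 0.04, 0, 0, 0, 0, 1], [0, 0, 0, 0, 0, 0, 1]]]'

```text
time_s: 25.67
eef_pos: [0.4785, 0.3687, 0.2037]
eef_rot: [-2.07, -2.361, 0.003]
force: [-0.8, -0.1, -2.7]
finger_gap: 0.0157
grasp_force: 40.0
```

send_rows --targets '[[[0, 0, 0, 0, 0, -0.94, 1], [0, 0, 0, 0, 0, -0.94, 1], [0, 0, 0, 0, 0, -0.94, 1], [0, 0, 0, 0, 0, -0.94, 1], [0, 0, 0, 0, 0, -0.94, 1], [0, 0, 0, 0, 0, -0.94, 1], [0, 0, 0, 0, 0, -0.94, 1], [0, 0, 0, 0, 0, -0.94, 1], [0, 0, 0, 0, 0, -0.94, 1], [0, 0, 0, 0, 0, -0.94, 1], [0, 0, 0, 0, 0, -0.94, 1], [0, 0, 0, 0, 0, -0.94, 1], [0, 0, 0, 0, 0, -0.94, 1], [0, 0, 0, 0, 0, -0.94, 1], [0, 0, 0, 0, 0, -0.94, 1], [0, 0, 0, 0, 0, -0.94, 1], [0, 0, 0, 0, 0, 0, 1], [0, 0, 0, 0, 0, 0, 1]]]'

```text
time_s: 27.17
eef_pos: [0.4796, 0.3661, 0.2046]
eef_rot: [-0.208, -3.134, 0.002]
force: [0.4, -0.3, -2.9]
finger_gap: 0.0161
grasp_force: 40.0
```

```bash
python3 -c "
from h import *
go(539.3,359.7,110,82.9)"
```

```text
t 27.17 pos [479.6 366.1 204.6] yaw_y 82.42 z [-1.2e-03 -9.0e-04 -1.0e+00] F [ 0.38 -0.26 -2.92] M [ 0.06  0.01 -0.01] gap 16.1 g 40.0
need tool shift mm [-60.1   1.7  94.6] units(20mm) [-3.01  0.08  4.73] yaw units tool z -0.1
```

send_rows --targets '[[[0, 0, 0, 0, 0, 0.68, 1], [-0.73, 0.25, 0, 0, 0, 0, 1], [-0.73, 0.25, 0, 0, 0, 0, 1], [-0.73, 0.25, 0, 0, 0, 0, 1], [-0.73, 0.25, 0, 0, 0, 0, 1], [0, 0, 0.8, 0, 0, 0, 1], [0, 0, 1, 0, 0, 0, 1], [0, 0, 1, 0, 0, 0, 1], [0, 0, 1, 0, 0, 0, 1], [0, 0, 0.6, 0, 0, 0, 1], [0, 0, 0.3, 0, 0, 0, 1], [0, 0, 0.1, 0, 0, 0, 1], [0, 0, 0, 0, 0, 0, 1], [0, 0, 0, 0, 0, 0, 1]]]'

```text
time_s: 28.33
eef_pos: [0.5418, 0.3759, 0.1108]
eef_rot: [0.296, 3.126, 0.002]
force: [1.1, 0.2, -2.9]
finger_gap: 0.0157
grasp_force: 40.0
```

```bash
python3 -c "
from h import *
go(541,374.6,103,79)"
```

```text
t 28.33 pos [541.8 375.9 110.8] yaw_y 79.17 z [ 1.8e-03  9.0e-04 -1.0e+00] F [ 1.06  0.23 -2.9 ] M [0.02 0.03 0.  ] gap 15.7 g 40.0
need tool shift mm [ 0.5 -1.4  7.8] units(20mm) [ 0.03 -0.07  0.39] yaw units tool z 0.03
```

Next, lower by 6 mm and then in fine steps to contact.

send_rows --targets '[[[0, 0, 0.1, 0, 0, 0, 1], [0, 0, 0.1, 0, 0, 0, 1], [0, 0, 0.05, 0, 0, 0, 1], [0, 0, 0, 0, 0, 0, 1]]]'

```text
time_s: 28.67
eef_pos: [0.541, 0.3755, 0.1045]
eef_rot: [0.296, 3.128, 0.0]
force: [0.5, -0.6, -2.9]
finger_gap: 0.016
grasp_force: 40.0
```

send_rows --targets '[[[0, 0, 0.04, 0, 0, 0, 1], [0, 0, 0.02, 0, 0, 0, 1]]]'

```text
time_s: 28.83
eef_pos: [0.541, 0.3755, 0.1033]
eef_rot: [0.296, 3.128, 0.0]
force: [0.3, -0.3, -1.8]
finger_gap: 0.0158
grasp_force: 40.0
```

send_rows --targets '[[[0, 0, 0.03, 0, 0, 0, 1], [0, 0, 0, 0, 0, 0, 1]]]'

```text
time_s: 29.0
eef_pos: [0.541, 0.3757, 0.1031]
eef_rot: [0.296, 3.128, 0.0]
force: [-1.8, -1.1, 0.0]
finger_gap: 0.0157
grasp_force: 40.0
```

Contact with the mat. Now open, and lift only once it's clear.

send_rows --targets '[[[0, 0, 0.02, 0, 0, 0, 1], [0, 0, 0, 0, 0, 0, 0.7], [0, 0, 0, 0, 0, 0, 0.6], [0, 0, 0, 0, 0, 0, 0.5], [0, 0, 0, 0, 0, 0, 0.5], [0, 0, 0, 0, 0, 0, 0.4], [0, 0, 0, 0, 0, 0, 0.4], [0, 0, 0, 0, 0, 0, 0.3], [0, 0, 0, 0, 0, 0, 0.3], [0, 0, 0, 0, 0, 0, 0.3], [0, 0, 0, 0, 0, 0, 0.3], [0, 0, 0, 0, 0, 0, 0.3]]]' --squeeze 10

```text
time_s: 30.0
eef_pos: [0.541, 0.3755, 0.1022]
eef_rot: [0.296, 3.128, -0.0]
force: [0.2, -0.7, -0.5]
finger_gap: 0.0605
grasp_force: 0.0
```

```bash
python3 -c "
from h import *
st()"
```

```text
t 30.00 pos [541.  375.5 102.2] yaw_y 79.19 z [ 0. -0. -1.] F [ 0.15 -0.73 -0.49] M [-0.   -0.01  0.  ] gap 60.5 g 0.0
```

send_rows --targets '[[[0, 0, -0.3, 0, 0, 0, 0.3], [0, 0, -0.7, 0, 0, 0, 0.3], [0, 0, -1, 0, 0, 0, 0.3], [0, 0, -1, 0, 0, 0, 0.2], [0, 0, -1, 0, 0, 0, 0], [0, 0, -1, 0, 0, 0, 0], [0, 0, -1, 0, 0, 0, 0], [0, 0, -1, 0, 0, 0, 0], [0, 0, -1, 0, 0, 0, 0], [0, 0, -1, 0, 0, 0, 0], [1, 0.5, 0, 0, 0, 0, 0], [1, 0.5, 0, 0, 0, 0, 0], [1, 0.5, 0, 0, 0, 0, 0], [1, 0.5, 0, 0, 0, 0, 0], [1, 0.5, 0, 0, 0, 0, 0], [1, 0.5, 0, 0, 0, 0, 0], [1, 0.5, 0, 0, 0, 0, 0], [1, 0.5, 0, 0, 0, 0, 0], [0, 0, 0, 0, 0, 0, 0], [0, 0, 0, 0, 0, 0, 0]]]'

```text
time_s: 31.67
eef_pos: [0.3981, 0.4849, 0.2838]
eef_rot: [0.292, 3.127, 0.002]
force: [-0.5, -0.0, 0.1]
finger_gap: 0.0868
grasp_force: 0.0
```

```bash
python3 - <<'E'
from h import *
import pickle
st(); s=vision.snapshot("top"); f=s["frame"].astype(int); S0=pickle.load(open("S0.pkl","rb"))["top"]["frame"].astype(int)
cv2.imwrite("pics/t7.png",s["frame"][:,:,::-1])
# bright (metal) pixels inside the mat polygon
poly=np.array([[161,221],[202,228],[182,316],[140,308]],np.int32)
mask=np.zeros(f.shape[:2],np.uint8);cv2.fillPoly(mask,[poly],1);mask=cv2.erode(mask,np.ones((3,3)))
for nm,g in(("before",S0),("now",f)):
    b=((g.min(2)>80)&(mask>0)).astype(np.uint8); p=cv2.findNonZero(b); print(nm,len(p),cv2.minAreaRect(p))
# cream dishes in tray
r,g,bl=f[...,0],f[...,1],f[...,2]
m=((r-bl>45)&(r>90)&(abs(r-g)<40)).astype(np.uint8); m[:195]=0;m[275:]=0;m[:,:250]=0;m[:,340:]=0
c=cv2.HoughCircles(cv2.GaussianBlur(cv2.resize(m*255,None,fx=4,fy=4),(0,0),2),cv2.HOUGH_GRADIENT,1,80,param1=100,param2=12,minRadius=42,maxRadius=56)
P=[]
for u,v,rr in c[0]:
    X=ray(s,u/4,v/4,.017)-MM; P.append((round(X@EX*1000,1),round(X@EY*1000,1),round(rr/4,1)))
print(sorted(P))
# change elsewhere (bystanders)
d=np.abs(cv2.GaussianBlur((f-S0).astype(np.float32),(0,0),1.5)).max(2)>25
n,l,stt,cc=cv2.connectedComponentsWithStats(d.astype(np.uint8))
print([(stt[i][:5].tolist()) for i in range(1,n) if stt[i][4]>15])
E
```

```text
t 31.67 pos [398.1 484.9 283.8] yaw_y 79.32 z [ 0.0014  0.001  -1.    ] F [-0.51 -0.01  0.12] M [ 0.01 -0.02  0.03] gap 86.8 g 0.0
before 835 ((177.33236694335938, 269.589599609375), (20.603748321533203, 71.3148193359375), 8.746162414550781)
now 810 ((170.30844116210938, 269.9068908691406), (20.658533096313477, 71.43902587890625), 12.680383682250977)Traceback (most recent call last):
  File "<stdin>", line 15, in <module>
TypeError: 'NoneType' object is not subscriptable
```

```bash
python3 - <<'E'
from h import *
import pickle
s=vision.snapshot("top"); f=s["frame"].astype(int); S0=pickle.load(open("S0.pkl","rb"))["top"]["frame"].astype(int)
def dishes(f):
    m=(f[...,0]-f[...,2]>22).astype(np.uint8); m[:195]=0;m[280:]=0;m[:,:250]=0;m[:,340:]=0
    c=cv2.HoughCircles(cv2.GaussianBlur(cv2.resize(m*255,None,fx=4,fy=4),(0,0),2),cv2.HOUGH_GRADIENT,1,80,param1=100,param2=10,minRadius=40,maxRadius=58)
    return m.sum(),[] if c is None else sorted(tuple(np.round([(ray(s,u/4,v/4,.017)-MM)@EX*1000,(ray(s,u/4,v/4,.017)-MM)@EY*1000,rr/4],1).tolist()) for u,v,rr in c[0])
print(f[263,297],S0[263,297]);print(dishes(S0));print(dishes(f))
d=np.abs(cv2.GaussianBlur((f-S0).astype(np.float32),(0,0),1.5)).max(2)>25
n,l,t,cc=cv2.connectedComponentsWithStats(d.astype(np.uint8))
print([t[i][:5].tolist() for i in range(1,n) if t[i][4]>15])
E
```

```text
[73 72 68] [113 115  86]
(np.uint64(2566), [(136.9, 1.4, 11.6), (140.5, -63.1, 11.7), (144.6, 68.7, 11.7), (226.0, 2.8, 11.7), (229.0, 69.5, 11.6), (231.6, -67.7, 11.4)])
(np.uint64(2579), [(195.2, 1.0, 11.6), (195.7, 67.7, 11.6), (195.8, -62.9, 11.7), (255.8, -67.7, 11.7), (255.9, 70.8, 11.7), (256.0, 2.9, 11.7)])
[[308, 201, 21, 15, 187], [280, 205, 21, 15, 211], [253, 208, 22, 15, 195], [323, 220, 7, 7, 32], [297, 223, 6, 7, 31], [309, 222, 6, 5, 19], [270, 226, 6, 7, 30], [282, 227, 6, 5, 21], [256, 231, 5, 4, 17], [309, 231, 22, 15, 254], [163, 233, 19, 51, 488], [174, 234, 21, 74, 643], [284, 234, 21, 16, 219], [257, 237, 21, 16, 215], [312, 248, 21, 20, 333], [288, 252, 20, 21, 319], [260, 254, 21, 19, 308], [0, 278, 160, 124, 7996], [152, 279, 21, 29, 408], [169, 326, 76, 75, 722], [0, 372, 62, 71, 1735], [162, 379, 125, 94, 3158], [0, 383, 153, 97, 5497], [100, 385, 149, 95, 4643], [31, 410, 35, 43, 897], [62, 434, 18, 21, 198], [294, 456, 4, 6, 22]]
```

The rows are level, 60 mm apart and against the stop. The straightedge stands on the mat and the bystanders haven't moved.

```bash
python3 -c "
from cell import env
print(env.sign_off())"
```

```text
the job is handed in; nothing more can be done
None
```

The job is handed in, with no verdict shown: all six dishes are against the back stop after a push of about 6 N held for over a second, the straightedge is back on its mat, and nothing else visibly moved.

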